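# Hang the solder reel on the reel tree

## Robot

A 6-joint arm with a two-finger parallel gripper is mounted at the origin on the work surface. World frame = base frame: x ahead of the robot, y to its left, z up, the work surface at z = 0. Lengths are in mm, angles in rad, forces in N, time in s.
With the tool pointing down it reaches from about 375 to 825 mm from the base axis. Payload 5.5 kg.
Tool frame: the origin (TCP) lies midway between the tips of the shut fingers; the grasp point (between the pads) lies 19 mm behind it (manip.hold_point_z is the distance from the TCP to the grasp point, in mm); z points along the fingers, x is the direction in which the jaws open and shut, and the axes are right-handed (so a half turn about z gives the same grasp; the last joint's range is limited). The gripper opens to 85 mm and grips with 20 to 120 N. Pads are 22 mm wide; open, the fingers measure 114 mm over their backs; the gripper's body (76 mm by 85 mm) begins 54 mm behind the grasp point. The pads swing forward as they close: fully open they stand 13 mm farther back than shut.
Start: joints at [1.215, 0.314, -0.047, 1.21, 0, 1.571], TCP at [209.001, 562.418, 231.299] pointing down, gripper open.
Joint ranges: [-2.67, 2.67], [-0.69, 1.73], [-1.03, 1.25], [-2.08, 2.16], [-1.42, 1.45], [-3.14, 3.14]. Speed limits (rad/s): [2.39, 2.39, 3.01, 3.14, 3.14, 3.14].

## Interface

Orientations are given as a 3x3 rotation matrix whose columns are the frame's x, y, z axes.
In Python, from workcell import sensors, optics, manip gives the robot as it stands.
- The arm moves only by the tool send_rows, never from a script. Its argument "deltas" is a list of rows, each a list of 7 numbers: the turn, a rotation vector about the tool's x, y, z in rad, then the shift along the tool's x, y, z in m, then the opening, from 0 (shut) to 1 (fully open). A call has 1 to 20 rows; each row is the pose to reach, as a shift and turn from the pose measured when the call began, along the tool's axes at that moment; what a row does not reach only later rows make up. A row lasts 1/12 s, in which the tool goes at most 41.7 mm and 7.16 degrees, less where a joint would pass 70% of its speed; a pose out of reach is approached as far as the arm can. A call with a gripper value outside its range is refused whole. The fingers move at their own pace and stop on an object; "newtons" is the grip in N (left out, the last holds). Time passes only in rows, so rows that repeat a pose let the fingers close. It gives the time, the measured TCP pose, the force and the opening at its end, in the units of the state.
- sensors.read_state(): the state, without advancing time (a new reading comes with each control period).
- optics.snapshot(name): name is "scene" or "side" or "wrist"; returns a dict with "frame" (400x640x3 uint8, red, green, blue), "range_z" (400x640 float32, mm along the optical axis (not along the pixel's ray), 0 where there is no reading), "camera_matrix" (3x3 intrinsics, pixels), "rvec" (rotation vector, rad) and "tvec" (3), from world to camera coordinates, as OpenCV has them; the wrist camera has in their place "T_tool_cam" (4x4, takes a point from camera to tool coordinates, whose origin is the TCP and whose axes are the tool frame's). Camera axes: x right, y down, z forward; pixel columns grow to the right and rows downward; lengths in mm; the calibration is good to about 2 mm. A picture is of the moment at which its call begins: read the wrist's pose just before it.
- manip.close_job(): hands the job in, once; it reports no verdict.
The state is a dict: "t": time; "qpos": joint angles; "joint_vel": joint speeds; "joint_efforts": joint torques, N m; "eef_pos": TCP position; "eef_rot": TCP orientation; "wrist_force": force on the tool from outside, world axes, zero at the start; "moment": the same for the moment, N m; "finger_gap": opening from 0.0 (shut) to 1.0 (fully open).
Only numpy, scipy, OpenCV 4.12 (cv2) and the standard library are available. Lean on these libraries where they do the work, as an engineer would, in place of code of your own. Each camera call takes 0.05 s, during which the arm holds its last target. There are 200 camera calls.

## Task

Put the loose solder reel away on the turning reel tree: first turn the tree until its empty arm faces you, then slide the reel onto that arm until it sits fully home against the collar, and let go. The arm has been bent a little in use, so feel for its end and do not force it; lower the reel, do not let it drop, and leave the other reels on their arms and everything else on the bench where it is.

Things in the scene. Friction and masses are not known exactly. Their poses are not given: they have to be found in the camera images.
- spool: the loose solder reel standing on end on a mat: plain off-white plastic flanges of 60 mm diameter, 46 mm tall overall, wound nearly full with grey solder wire, a straight 18 mm bore right through; 0.2 to 0.5 kg. Origin: centre of its underside; z is the bore's axis, up at the start. It is the same both ways up and may be hung either way up
- spool_center (a point): the middle of that reel (on the bore's axis, 23 mm from both ends)
- tree_mat: thin blue soldering mat, 260 x 300 x 3 mm, fixed, under the tree. Origin: centre of its underside; its axes stay parallel to the world's, so its -x is the robot's side
- tree: the reel tree, 234 mm high, fixed at its dark round foot (150 mm diameter). On it turns a 16 mm steel post with three arms at 120 degrees, rising outwards at 55 degrees above level, and a black knob on top. Two arms carry reels like the loose one, one is empty (reached with the gripper tilted 35 degrees from vertical). Origin: on the post's axis, under the foot
- turret (a joint): angle through which the post with its arms has turned from the start, rad, positive counter-clockwise seen from above; no stops. It turns with about 0.1 N m of friction and stays where it is left. Turn it by the knob, or push an arm
- knob (a point): middle of the black knob on top of the post: upright knurled cylinder, 30 mm diameter, 32 mm tall (16 mm above and below this point), on the tree's axis. The hung reels reach up to 38 mm below this point and there come to within 40 mm of the axis
- branch: the empty arm's collar: a round dark stop, 28 mm diameter, on a 14 mm tube. Origin: centre of the collar's outer face, 37 mm from the post's axis; z points outwards along the arm as it was made (55 degrees above level), y is level, x points up and inwards. From the collar a plain steel rod, 11 mm thick with a domed end, stands out 78 mm
- seat (a point): point on the empty arm's made axis, 23 mm out from the collar: the middle of a reel that is home (it hangs 3 mm lower by its bore's play). The real rod is bent at the collar, up or down (branch x or -x, never sideways) by up to 0.12 rad: its end is up to 9 mm off the made axis, which is not reported. It is stiff, giving only above 40 N at its end
- reel_a: a reel hanging on one of the other arms, same size as the loose one, nearly full. Origin: centre of its end at the collar; z outwards along its arm
- reel_b: a reel hanging on the third arm, same size, partly used. Origin: centre of its end at the collar; z outwards along its arm
- flux_tin: flat round metal tin, 53 mm diameter, 20 mm tall, on the tree's mat. Origin: centre of its underside
- cleaner_a: ball-shaped black tip cleaner with brass wool in its mouth, 72 mm diameter, 68 mm tall. Origin: centre of its underside
- cleaner_b: another such tip cleaner. Origin: centre of its underside
- tape: roll of pale tape standing flat, 90 mm outside, 76 mm inside, 25 mm tall. Origin: centre of its underside
- marker: marker pen lying down, 132 mm long, 18 mm thick, in front of the tree. Origin: on the bench below its middle; x along it
- block: wooden block with a small circuit board on it, 150 x 85 x 46 mm. Origin: centre of its underside
Things that resemble listed ones, but are neither listed nor needed, are in the scene too. What is shaped like the tree but purple is not meant.

How it is judged (in metres and radians):
On the way:
1. the tree is turned so that its empty arm faces the robot's side (within about 45 degrees of straight towards -x, as seen from above) (x of seat in the frame of tree_mat below -0.035 m and velocity of joint turret between -0.3 and 0.3 rad/s), for 0.2 s.
At the end, for the whole second after the job is handed in: The loose reel hangs on the empty arm: its middle at most 6 mm short of home along the arm and 14 mm in all from the seat, its axis within 0.25 rad of the arm's made axis, at rest. The other two reels are still on their arms (origins above 105 mm); nothing on the bench moved 30 mm or more (z of spool_center in the frame of branch below 0.029 m and distance between spool_center and seat below 0.014 m and angle between the z axis of spool and the z axis of branch, either way round below 0.25 rad and linear speed of spool below 0.03 m/s and angular speed of spool below 0.3 rad/s and height (world z) of each of reel_a, reel_b above 0.105 m and distance of each of cleaner_a, cleaner_b, flux_tin, tape, marker, block from where it was at the start of the episode below 0.03 m); the robot touches nothing.
It fails at once if the reel or the arm is forced: more than 75 N between the reel and the tree (contact force between spool and tree above 75 N).
It fails at once if the reel is let drop down the arm: faster than 0.4 m/s within 70 mm of its seat (distance between spool_center and seat below 0.07 m and linear speed of spool above 0.4 m/s).
It fails at once if a reel already on the tree comes off its arm (not (height (world z) of reel_a above 0.105 m) or not (height (world z) of reel_b above 0.105 m)).
It fails at once if a thing standing on the bench is shifted by more than 30 mm (not (distance of cleaner_a from where it was at the start of the episode below 0.03 m) or not (distance of cleaner_b from where it was at the start of the episode below 0.03 m) or not (distance of flux_tin from where it was at the start of the episode below 0.03 m) or not (distance of tape from where it was at the start of the episode below 0.03 m) or not (distance of marker from where it was at the start of the episode below 0.03 m) or not (distance of block from where it was at the start of the episode below 0.03 m)).
It also fails if it takes over 72 s, if anything falls off the work surface, if the arm or the gripper's body presses on something with over 40 N, if the wrist force passes 120 N, or if a joint passes its speed limit or range.

## Working session

There is one attempt and no reset: what is moved stays moved. The work goes in short steps, Python scripts to look and compute and a tool call to move; the robot and the scene stay as the last step left them, time stands still between calls to the robot, and variables do not carry over. Pictures are saved under pics/ and viewed, about 8 in all and at most 12, crops included, and the job is handed in when it is done.

Besides the shell and the picture viewer there is one more tool, called after ">>>" by a JSON object that holds its "api" and its "payload". send_rows: Moves the arm, as the interface text tells. Its arguments: {"type":"object","properties":{"deltas":{"type":"array"},"newtons":{"type":"number"}},"required":["deltas"]}

```bash
mkdir -p pics; cat > h.py <<'E'
import numpy as np, cv2
from workcell import sensors, optics, manip
def snap(n):
    s=sensors.read_state(); d=optics.snapshot(n); d['s']=s; return d
def T_cw(d):
    "camera->world 4x4"
    T=np.eye(4)
    if 'T_tool_cam' in d:
        T[:3,:3]=np.array(d['s']['eef_rot']); T[:3,3]=d['s']['eef_pos']
        return T@np.array(d['T_tool_cam'])
    R=cv2.Rodrigues(np.array(d['rvec'],float))[0]
    T[:3,:3]=R.T; T[:3,3]=-R.T@np.array(d['tvec'],float).ravel(); return T
def cloud(d):
    K=np.array(d['camera_matrix']); z=d['range_z']; v,u=np.indices(z.shape)
    P=np.stack([(u-K[0,2])/K[0,0]*z,(v-K[1,2])/K[1,1]*z,z],-1); T=T_cw(d)
    P=P@T[:3,:3].T+T[:3,3]; P[z==0]=np.nan; return P
def save(n,im): cv2.imwrite('pics/'+n,im[:,:,::-1])
E
python3 - <<'E'
from h import *
for n in ('scene','side'):
    d=snap(n); np.save(n+'.npy',cloud(d)); np.save(n+'_rgb.npy',d['frame']); save(n+'.png',d['frame']); print(n,T_cw(d).round(2),d['camera_matrix'])
s=sensors.read_state(); print(s)
E
```

```text
scene [[ 7.00000e-02  6.90000e-01 -7.20000e-01  1.30414e+03]
 [ 1.00000e+00 -4.00000e-02  5.00000e-02 -9.80600e+01]
 [ 1.00000e-02 -7.20000e-01 -7.00000e-01  9.35310e+02]
 [ 0.00000e+00  0.00000e+00  0.00000e+00  1.00000e+00]] [[439.52181058   0.         328.13237306]
 [  0.         439.52181058 199.22483963]
 [  0.           0.           1.        ]]
side [[ 6.7000e-01 -4.1000e-01  6.2000e-01 -4.3298e+02]
 [-7.4000e-01 -3.6000e-01  5.7000e-01 -8.6932e+02]
 [-1.0000e-02 -8.4000e-01 -5.4000e-01  9.4952e+02]
 [ 0.0000e+00  0.0000e+00  0.0000e+00  1.0000e+00]] [[459.13755904   0.         328.86445907]
 [  0.         459.13755904 193.55335775]
 [  0.           0.           1.        ]]
{'t': 0.1, 'qpos': array([ 1.21502161e+00,  3.14156445e-01, -4.79496114e-02,  1.21016377e+00,
       -1.44090574e-05,  1.57076176e+00]), 'joint_vel': array([ 0.00052552, -0.00059502,  0.00184886, -0.00153539, -0.00024869,
        0.00175887]), 'joint_efforts': array([-8.57988744e-05, -5.40766418e+01,  3.40541875e+01,  1.11780502e-02,
       -2.45677927e-05, -4.56527403e-07]), 'eef_pos': array([208.82449131, 561.96704924, 230.53299517]), 'eef_rot': array([[ 3.48283891e-01,  9.37388970e-01, -4.99735927e-04],
       [ 9.37387945e-01, -3.48284250e-01, -1.38623851e-03],
       [-1.47349484e-03,  1.43581104e-05, -9.99998914e-01]]), 'wrist_force': array([ 0.70303141, -0.18252273,  0.04643382]), 'moment': array([-0.04424631, -0.05398292, -0.00918183]), 'finger_gap': 1.0037070627173057}
```

View pics/scene.png

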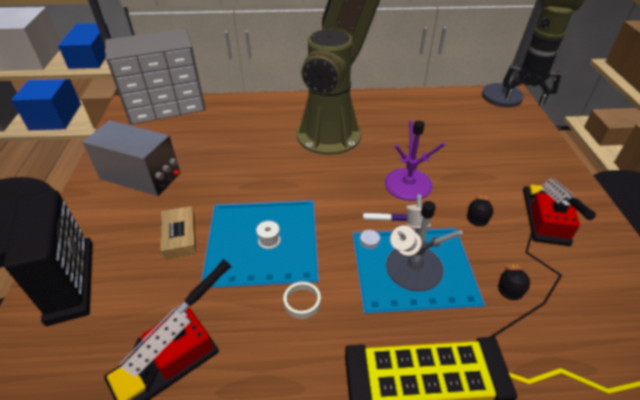

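View pics/side.png

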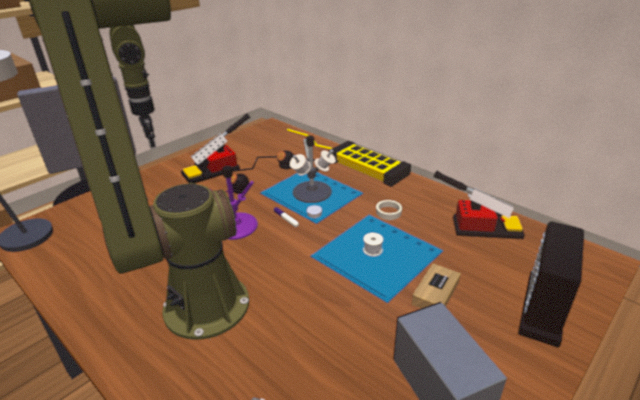

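```bash
python3 - <<'E'
from h import *
P=np.load('scene.npy');I=np.load('scene_rgb.npy');Q=np.load('side.npy')
for n,(u,v) in dict(spool=(268,228),knob=(428,207),armtip=(460,233),foot=(392,275),marker=(385,217),tin=(370,239),purpleknob=(418,127),cl=(480,211)).items(): print(n,P[v,u].round(0))
for u,v in [(373,238),(310,140)]: print(Q[v,u].round(0))
# spool top from scene
for N,C in (('scene',P),('side',Q)):
    z=C[...,2]
    m=(abs(z-49)<5)&(abs(C[...,0]-P[228,268][0])<50)&(abs(C[...,1]-P[228,268][1])<50)
    p=C[m]; print(N,'spool top n',m.sum(),'bbox',p[:,:2].min(0).round(1),p[:,:2].max(0).round(1),'medz',np.median(p[:,2]).round(1), cv2.minEnclosingCircle(p[:,:2].astype(np.float32)))
    # tree: all points higher than 60 near tree
    c=P[265,395]
    k=P[207,428]
    m=(z>205)&(np.hypot(C[...,0]-k[0],C[...,1]-k[1])<60)
    p=C[m]; print('knob',m.sum(),p.min(0).round(1),p.max(0).round(1))
im=np.load('scene_rgb.npy')[170:310,340:500]; im2=np.load('side_rgb.npy')[120:230,250:380]
a=cv2.resize(im,None,fx=4,fy=4,interpolation=2);b=cv2.resize(im2,(400,338),interpolation=2)
save('crop.png',a)
E
```

```text
spool [ 486. -202.   42.]
knob [622. 178. 236.]
armtip [658. 253. 183.]
foot [640. 118.  10.]
marker [434. 133.  10.]
tin [526.  75.  22.]
purpleknob [297. 227. 226.]
cl [470. 392.  55.]
[ 500. -194.   44.]
[601. 174. 232.]
scene spool top n 261 bbox [ 466.8 -231. ] [ 526.6 -174. ] medz 47.1 ((495.9604187011719, -203.01339721679688), 30.76793670654297)
knob 219 [601.1 167.  205.1] [631.8 195.7 238.6]
side spool top n 176 bbox [ 460.4 -228.5] [ 525.2 -168.6] medz 49.3 ((492.3645935058594, -197.842041015625), 33.09193801879883)
knob 90 [591.4 165.5 205.4] [624.7 201.8 240.6]
```

View pics/crop.png

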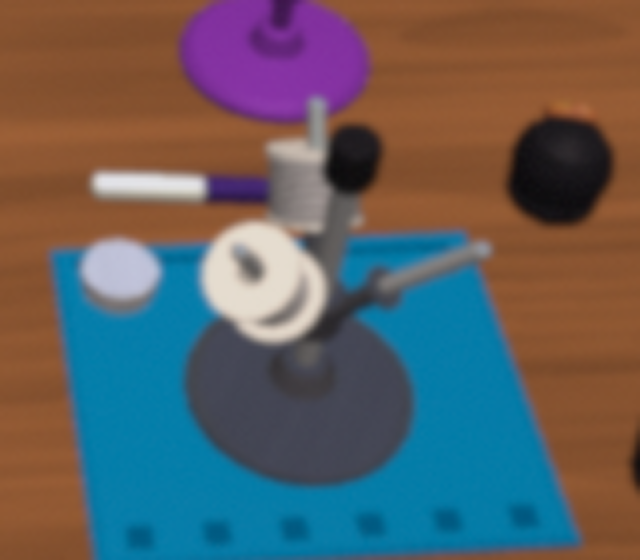

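Scene view: the tree is at pixel (420,265) with its knob at (428,209) and the empty arm's tip at (460,233). The loose reel is at (268,232). The empty arm points at about 59° azimuth, with its tip about 85 mm from the axis as expected. I'll move above the knob and refine with the wrist camera.

```bash
cat >> h.py <<'E'
from scipy.spatial.transform import Rotation as Ro
def delta(p,R=None):
    s=sensors.read_state(); R0=np.array(s['eef_rot']); R=R0 if R is None else R
    print('delta',Ro.from_matrix(R0.T@R).as_rotvec().round(4).tolist(),(R0.T@(np.array(p)-s['eef_pos'])/1000).round(4).tolist())
def down(az):
    "tool down, x axis at azimuth az"
    x=np.array([np.cos(az),np.sin(az),0]);z=np.array([0,0,-1.]);return np.stack([x,np.cross(z,x),z],1)
E
python3 - <<'E'
from h import *
delta([209,562,340]); delta([590,180,345],down(1.222))
d=snap('wrist'); print(np.array(d['T_tool_cam']).round(2),d['camera_matrix'][0][0])
E
```

```text
delta [0.0, 0.0, 0.0] [-0.0001, 0.0002, -0.1095]
delta [0.0, 0.0015, -0.0069] [-0.2255, 0.4903, -0.1141]
[[   1.      0.      0.      0.77]
 [  -0.      0.97    0.26  -65.87]
 [  -0.     -0.26    0.97 -142.45]
 [   0.      0.      0.      1.  ]] 306.37626518352357
```

>>> {"api": "send_rows", "payload": {"deltas": [[0, 0, 0, 0, 0, -0.04, 1], [0, 0, 0, 0, 0, -0.08, 1], [0, 0, 0, -0.018, 0.038, -0.11, 1], [0, 0.0015, -0.007, -0.2255, 0.49, -0.114, 1], [0, 0.0015, -0.007, -0.2255, 0.49, -0.114, 1], [0, 0.0015, -0.007, -0.2255, 0.49, -0.114, 1], [0, 0.0015, -0.007, -0.2255, 0.49, -0.114, 1], [0, 0.0015, -0.007, -0.2255, 0.49, -0.114, 1], [0, 0.0015, -0.007, -0.2255, 0.49, -0.114, 1], [0, 0.0015, -0.007, -0.2255, 0.49, -0.114, 1], [0, 0.0015, -0.007, -0.2255, 0.49, -0.114, 1], [0, 0.0015, -0.007, -0.2255, 0.49, -0.114, 1], [0, 0.0015, -0.007, -0.2255, 0.49, -0.114, 1], [0, 0.0015, -0.007, -0.2255, 0.49, -0.114, 1], [0, 0.0015, -0.007, -0.2255, 0.49, -0.114, 1], [0, 0.0015, -0.007, -0.2255, 0.49, -0.114, 1], [0, 0.0015, -0.007, -0.2255, 0.49, -0.114, 1], [0, 0.0015, -0.007, -0.2255, 0.49, -0.114, 1], [0, 0.0015, -0.007, -0.2255, 0.49, -0.114, 1]]}}

```text
t: 1.73
eef_pos: [588.7, 181.0, 344.8]
eef_rot: [[0.341, 0.94, -0.001], [0.94, -0.341, 0.001], [0.0, -0.001, -1.0]]
wrist_force: [-0.6, -0.7, 0.8]
finger_gap: 0.999
```

```bash
python3 - <<'E'
from h import *
d=snap('wrist'); save('w1.png',d['frame']); C=cloud(d); np.save('w1.npy',C)
s=sensors.read_state(); print(s['eef_pos'],s['qpos'])
m=(C[...,2]>226)&(C[...,2]<245)&(np.hypot(C[...,0]-613,C[...,1]-180)<40); p=C[m]
print(m.sum(),p.min(0),p.max(0),np.median(p[:,2]),cv2.minEnclosingCircle(p[:,:2].astype(np.float32)))
E
```

```text
[588.64340814 181.32207704 345.04830893] [2.98523127e-01 3.32000238e-01 2.33799221e-01 1.47273703e+00
 5.35617909e-04 6.45586846e-01]
988 [597.02120372 168.51884249 226.1862533 ] [628.35708084 199.84442805 239.23723806] 236.68516935674404 ((612.7273559570312, 184.26100158691406), 15.978116035461426)
```

View pics/w1.png

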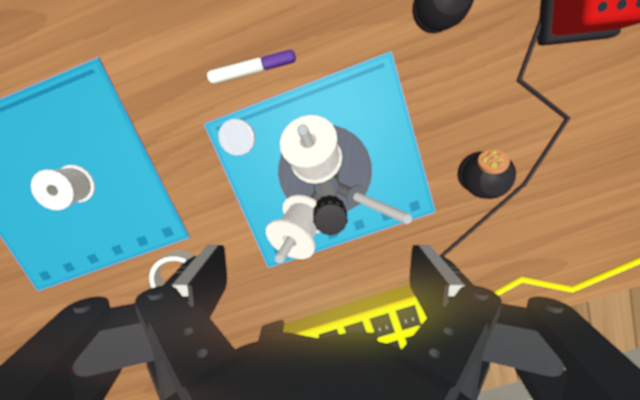

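Wrist view: knob at (330,215), empty arm running to (408,217), and the loose reel at (55,188). The knob fits a 16 mm circle at (612.7,184.3), z 237, which matches. I'll measure the arm's azimuth and grip the knob.

```bash
python3 - <<'E'
from h import *
C=np.load('w1.npy')
for u,v in [(405,217),(395,213),(380,207),(365,200)]:
    p=C[v,u]; print(p.round(1),np.degrees(np.arctan2(p[1]-183.8,p[0]-613)).round(1),np.hypot(p[1]-183.8,p[0]-613).round(1))
# loose reel top
m=(abs(C[...,2]-49)<5)&(abs(C[...,0]-494)<45)&(abs(C[...,1]+201)<45);p=C[m];print(m.sum(),np.median(p[:,2]),cv2.minEnclosingCircle(p[:,:2].astype(np.float32)))
delta([612.8,184,300]);delta([612.8,184,203])
E
```

```text
[652.3 254.1 188.7] 60.8 80.6
[648.2 246.9 179.9] 60.9 72.2
[642.1 235.5 163.9] 60.6 59.3
[634.5 223.4 146.1] 61.5 45.0
1238 48.85477891008401 ((493.6408996582031, -200.27572631835938), 30.993244171142578)
delta [0.0, 0.0, 0.0] [0.0107, 0.0218, 0.045]
delta [0.0, 0.0, 0.0] [0.0107, 0.0219, 0.142]
```

>>> {"api": "send_rows", "payload": {"deltas": [[0, 0, 0, 0.0107, 0.0218, 0.03, 1], [0, 0, 0, 0.0107, 0.0218, 0.06, 1], [0, 0, 0, 0.0107, 0.0218, 0.09, 1], [0, 0, 0, 0.0107, 0.0218, 0.12, 1], [0, 0, 0, 0.0107, 0.0218, 0.142, 1], [0, 0, 0, 0.0107, 0.0218, 0.142, 1], [0, 0, 0, 0.0107, 0.0218, 0.142, 0.1], [0, 0, 0, 0.0107, 0.0218, 0.142, 0.1], [0, 0, 0, 0.0107, 0.0218, 0.142, 0.1], [0, 0, 0, 0.0107, 0.0218, 0.142, 0.1], [0, 0, 0, 0.0107, 0.0218, 0.142, 0.1], [0, 0, 0, 0.0107, 0.0218, 0.142, 0.1], [0, 0, 0, 0.0107, 0.0218, 0.142, 0.1]], "newtons": 40}}

```text
t: 2.87
eef_pos: [613.3, 183.4, 205.1]
eef_rot: [[0.341, 0.94, 0.002], [0.94, -0.341, -0.0], [0.0, 0.002, -1.0]]
wrist_force: [-2.4, -1.5, 6.9]
finger_gap: 0.342
```

>>> {"api": "send_rows", "payload": {"deltas": [[0, 0, -0.12, 0, 0, 0, 0.1], [0, 0, -0.24, 0, 0, 0, 0.1], [0, 0, -0.36, 0, 0, 0, 0.1], [0, 0, -0.48, 0, 0, 0, 0.1], [0, 0, -0.6, 0, 0, 0, 0.1], [0, 0, -0.72, 0, 0, 0, 0.1], [0, 0, -0.84, 0, 0, 0, 0.1], [0, 0, -0.96, 0, 0, 0, 0.1], [0, 0, -1.08, 0, 0, 0, 0.1], [0, 0, -1.2, 0, 0, 0, 0.1], [0, 0, -1.32, 0, 0, 0, 0.1], [0, 0, -1.44, 0, 0, 0, 0.1], [0, 0, -1.56, 0, 0, 0, 0.1], [0, 0, -1.68, 0, 0, 0, 0.1], [0, 0, -1.8, 0, 0, 0, 0.1], [0, 0, -1.92, 0, 0, 0, 0.1], [0, 0, -2.04, 0, 0, 0, 0.1], [0, 0, -2.15, 0, 0, 0, 0.1], [0, 0, -2.25, 0, 0, 0, 0.1], [0, 0, -2.25, 0, 0, 0, 0.1]]}}

```text
t: 4.53
eef_pos: [612.0, 184.9, 205.2]
eef_rot: [[-0.944, -0.331, -0.0], [-0.331, 0.944, 0.003], [-0.0, 0.003, -1.0]]
wrist_force: [-4.9, 4.6, -1.1]
finger_gap: 0.338
```

```bash
python3 - <<'E'
from h import *
s=sensors.read_state(); print(s['qpos'],s['moment'])
d=snap('side'); C=cloud(d)
m=(np.hypot(C[...,0]-613,C[...,1]-184)<95)&(C[...,2]>20)
im=np.zeros((110*5,130*5,3),np.uint8); save('s2.png',cv2.resize(d['frame'][110:220,240:370],None,fx=5,fy=5,interpolation=2))
E
```

```text
[ 0.29201367  0.39807709  0.01307037  1.18544709  0.00255233 -1.61584281] [0.88652314 0.69834298 0.11073346]
```

View pics/s2.png

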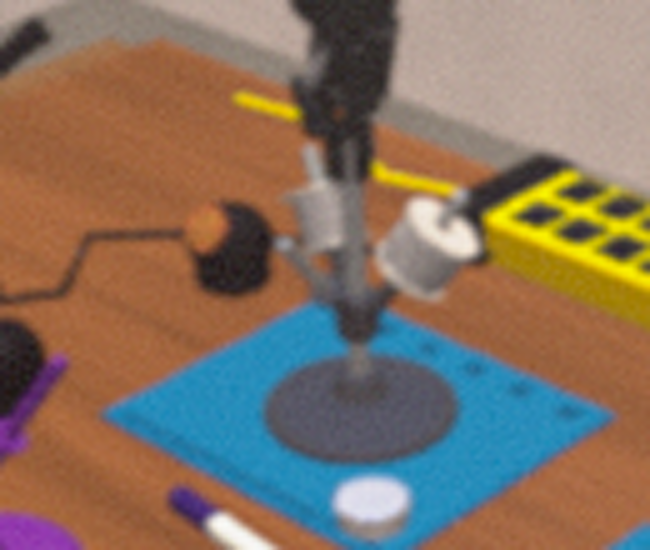

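The empty arm now points at the robot (tip near 285,243 in the crop). Releasing and backing off to look at the bend.

>>> {"api": "send_rows", "payload": {"deltas": [[0, 0, 0, 0, 0, 0, 1], [0, 0, 0, 0, 0, 0, 1], [0, 0, 0, 0, 0, 0, 1], [0, 0, 0, 0, 0, 0, 1], [0, 0, 0, 0, 0, -0.02, 1], [0, 0, 0, 0, 0, -0.06, 1], [0, 0, 0, 0, 0, -0.1, 1], [0, 0, 0, 0, 0, -0.13, 1], [0, 0, 0, 0, 0, -0.13, 1]]}}

```text
t: 5.33
eef_pos: [614.6, 185.0, 343.3]
eef_rot: [[-0.945, -0.327, 0.011], [-0.327, 0.945, 0.006], [-0.012, 0.002, -1.0]]
wrist_force: [-0.4, -0.5, 1.1]
finger_gap: 0.999
```

```bash
python3 - <<'E'
from h import *
c,s=np.cos(.5),np.sin(.5)
R=np.array([[-1,0,0],[0,c,s],[0,s,-c]]); print(np.linalg.det(R))
delta([555,94,290],R)
E
```

```text
1.0
delta [-0.4915, -0.0722, 0.3291] [0.0867, -0.0666, 0.0521]
```

>>> {"api": "send_rows", "payload": {"deltas": [[0, 0, 0, 0.03, -0.025, 0, 1], [-0.1, -0.015, 0.07, 0.06, -0.05, 0.01, 1], [-0.2, -0.03, 0.14, 0.0867, -0.0666, 0.03, 1], [-0.3, -0.045, 0.2, 0.0867, -0.0666, 0.0521, 1], [-0.4, -0.06, 0.27, 0.0867, -0.0666, 0.0521, 1], [-0.4915, -0.072, 0.329, 0.0867, -0.0666, 0.0521, 1], [-0.4915, -0.072, 0.329, 0.0867, -0.0666, 0.0521, 1], [-0.4915, -0.072, 0.329, 0.0867, -0.0666, 0.0521, 1]]}}

```text
t: 6.0
eef_pos: [555.1, 92.4, 289.6]
eef_rot: [[-1.0, 0.002, 0.0], [0.002, 0.878, 0.478], [0.001, 0.478, -0.878]]
wrist_force: [-0.5, 0.1, -0.7]
finger_gap: 0.999
```

```bash
python3 - <<'E'
from h import *
d=snap('wrist'); save('w2.png',d['frame']); C=cloud(d); np.save('w2.npy',C); print(d['s']['eef_pos'],T_cw(d).round(3)[:3,3]); np.savez('w2.npz',T=T_cw(d),K=d['camera_matrix'],f=d['frame'])
E
```

```text
[555.06201212  92.4088501  289.5501999 ] [555.456 -33.248 383.028]
```

View pics/w2.png

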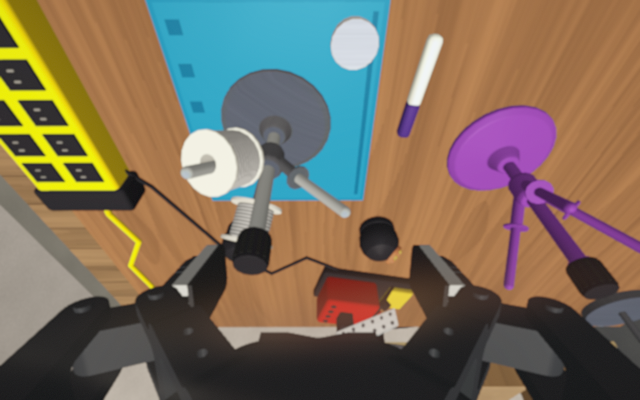

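Inverted view: the knob is at (248,252), the collar at (298,178) and the rod end at (347,212). Fitting the rod line from depth.

```bash
python3 - <<'E'
from h import *
C=np.load('w2.npy'); z=np.load('w2.npz'); T=z['T'];cam=T[:3,3]
# tree axis from knob
k=C[(C[...,2]>208)&(C[...,2]<242)&(np.hypot(C[...,0]-613,C[...,1]-184)<30)]
print('knob',len(k),k.min(0).round(1),k.max(0).round(1))
a=np.array([301,181.]);b=np.array([346,211.]);n=np.array([-(b-a)[1],(b-a)[0]])/np.linalg.norm(b-a)
pts=[]
for t in np.linspace(0,1.05,22):
    # section across rod; keep pts near min distance from camera
    S=[]
    for w in np.arange(-9,9.1,.5):
        u,v=np.rint(a+t*(b-a)+n*w).astype(int); S.append(C[v,u])
    S=np.array(S); dist=np.linalg.norm(S-cam,axis=1); dm=np.nanmin(dist); g=S[dist<dm+7]
    c=g.mean(0); r=c-cam; r/=np.linalg.norm(r); c=c+r*4.2; pts.append(c); print(t.round(2),len(g),c.round(1))
p=np.array(pts)[2:-3]; m=p.mean(0); dv=np.linalg.svd(p-m)[2][0]; dv*=np.sign(dv[2])
print('mean',m,'dir',dv,'elev',np.degrees(np.arcsin(dv[2])),'az',np.degrees(np.arctan2(dv[1],dv[0]))%360,'resid',np.std((p-m)@np.linalg.svd(p-m)[2][1:].T,axis=0))
for A in ([613,184],[612.5,183.5]):
    q=p[-1];print('az from axis',np.degrees(np.arctan2(q[1]-A[1],q[0]-A[0]))%360, 'r,z',[(np.hypot(*(x[:2]-A)).round(1),x[2].round(1)) for x in p[::5]])
E
```

```text
knob 1521 [597.3 167.8 208. ] [627.9 197.8 238.3]
0.0 21 [572.9 177.8 134.8]
0.05 21 [570.6 177.6 138.2]
0.1 19 [568.1 176.9 141.4]
0.15 22 [565.6 176.9 143.5]
0.2 20 [563.5 176.4 147.1]
0.25 21 [561.  175.9 149.5]
0.3 21 [559.  175.6 152.8]
0.35 21 [557.  176.  155.3]
0.4 21 [554.4 174.9 158.1]
0.45 22 [552.6 175.3 160.8]
0.5 21 [550.  174.4 163. ]
0.55 22 [548.3 174.4 166.1]
0.6 22 [546.1 174.2 168.4]
0.65 22 [544.  174.1 170.5]
0.7 24 [541.9 173.8 172.9]
0.75 22 [539.9 172.9 175.9]
0.8 23 [537.9 173.4 177.8]
0.85 23 [535.9 172.9 180.2]
0.9 23 [534.2 172.7 183. ]
0.95 22 [532.3 172.7 185. ]
1.0 22 [530.  173.5 185.8]
1.05 14 [527.8 175.2 186.1]
mean [550.54744011 174.76162501 162.72865544] dir [-0.63181274 -0.08069234  0.77090947] elev 50.435628786696626 az 187.27816326270298 resid [0.2561926  0.23301554]
az from axis 188.17794783158823 r,z [(np.float64(45.4), np.float64(141.4)), (np.float64(56.6), np.float64(155.3)), (np.float64(67.6), np.float64(168.4)), (np.float64(77.9), np.float64(180.2))]
az from axis 187.8707857961908 r,z [(np.float64(44.8), np.float64(141.4)), (np.float64(56.0), np.float64(155.3)), (np.float64(67.1), np.float64(168.4)), (np.float64(77.3), np.float64(180.2))]
```

The rod rises at 50.4°, so it is bent about 0.08 rad downwards, at azimuth about 187.7°. Now going over the loose reel.

```bash
python3 - <<'E'
from h import *
delta([494,-200.5,170],down(np.radians(97.7)))
E
```

```text
delta [0.4093, -0.3567, 1.4048] [0.0616, -0.3156, -0.0348]
```

>>> {"api": "send_rows", "payload": {"deltas": [[0, 0, 0, 0.008, -0.04, -0.01, 1], [0.03, -0.03, 0.1, 0.016, -0.08, -0.02, 1], [0.06, -0.06, 0.21, 0.023, -0.12, -0.03, 1], [0.4093, -0.3567, 1.405, 0.0616, -0.3156, -0.0348, 1], [0.4093, -0.3567, 1.405, 0.0616, -0.3156, -0.0348, 1], [0.4093, -0.3567, 1.405, 0.0616, -0.3156, -0.0348, 1], [0.4093, -0.3567, 1.405, 0.0616, -0.3156, -0.0348, 1], [0.4093, -0.3567, 1.405, 0.0616, -0.3156, -0.0348, 1], [0.4093, -0.3567, 1.405, 0.0616, -0.3156, -0.0348, 1], [0.4093, -0.3567, 1.405, 0.0616, -0.3156, -0.0348, 1], [0.4093, -0.3567, 1.405, 0.0616, -0.3156, -0.0348, 1], [0.4093, -0.3567, 1.405, 0.0616, -0.3156, -0.0348, 1], [0.4093, -0.3567, 1.405, 0.0616, -0.3156, -0.0348, 1], [0.4093, -0.3567, 1.405, 0.0616, -0.3156, -0.0348, 1], [0.4093, -0.3567, 1.405, 0.0616, -0.3156, -0.0348, 1], [0.4093, -0.3567, 1.405, 0.0616, -0.3156, -0.0348, 1]]}}

```text
t: 7.38
eef_pos: [495.4, -199.6, 170.9]
eef_rot: [[-0.138, 0.99, 0.002], [0.99, 0.138, -0.001], [-0.001, 0.001, -1.0]]
wrist_force: [-0.4, -0.5, 0.8]
finger_gap: 1.0
```

```bash
python3 - <<'E'
from h import *
d=snap('wrist'); C=cloud(d); s=d['s']; print(s['eef_pos'],s['qpos'].round(2))
m=(abs(C[...,2]-49)<4)&(abs(C[...,0]-494)<45)&(abs(C[...,1]+201)<45);p=C[m];print(m.sum(),np.median(p[:,2]),p.min(0),p.max(0),cv2.minEnclosingCircle(p[:,:2].astype(np.float32)))
R=down(np.radians(97.7)); 
x,y=cv2.minEnclosingCircle(p[:,:2].astype(np.float32))[0]
delta([x,y,60],R);delta([x,y,16],R)
E
```

```text
[ 495.38010466 -199.5524978   170.88143418] [-0.38  0.22 -0.31  1.04 -0.   -0.52]
3159 48.91573069159074 [ 463.42033711 -229.7311688    45.19213284] [ 523.05422168 -170.33980077   51.68131658] ((493.3764343261719, -199.9234619140625), 30.006088256835938)
delta [0.0012, 0.001, 0.0031] [0.0003, -0.0017, 0.1107]
delta [0.0012, 0.001, 0.0031] [0.0003, -0.0017, 0.1547]
```

>>> {"api": "send_rows", "payload": {"deltas": [[0, 0, 0.003, 0, -0.0017, 0.035, 1], [0, 0, 0.003, 0, -0.0017, 0.07, 1], [0, 0, 0.003, 0, -0.0017, 0.105, 1], [0, 0, 0.003, 0, -0.0017, 0.135, 1], [0, 0, 0.003, 0, -0.0017, 0.155, 1], [0, 0, 0.003, 0, -0.0017, 0.155, 1], [0, 0, 0.003, 0, -0.0017, 0.155, 0.4], [0, 0, 0.003, 0, -0.0017, 0.155, 0.4], [0, 0, 0.003, 0, -0.0017, 0.155, 0.4], [0, 0, 0.003, 0, -0.0017, 0.155, 0.4], [0, 0, 0.003, 0, -0.0017, 0.155, 0.4], [0, 0, 0.003, 0, -0.0017, 0.155, 0.4]], "newtons": 45}}

```text
t: 8.43
eef_pos: [494.9, -200.7, 17.8]
eef_rot: [[-0.134, 0.991, 0.004], [0.991, 0.134, -0.002], [-0.002, 0.004, -1.0]]
wrist_force: [-1.2, 1.3, 8.3]
finger_gap: 0.697
```

```bash
cat >> h.py <<'E'
M=np.array([550.55,174.76,162.73]); 
def rod(el=50.4,az=187.6):
    e,a=np.radians([el,az]); return np.array([np.cos(e)*np.cos(a),np.cos(e)*np.sin(a),np.sin(e)])
def tool(dv):
    z=-dv; x=np.array([dv[1],-dv[0],0]); x/=np.linalg.norm(x); return np.stack([x,np.cross(z,x),z],1)
def tcp(s,off=14.8,dv=None):
    "TCP when reel's lower end is s mm out from collar, on the rod's line"
    dv=rod() if dv is None else dv
    return M+dv*(s-41+off)
E
python3 - <<'E'
from h import *
delta([494.9,-200.7,230]); print(tool(rod()).round(3),tcp(130),tcp(85)); delta(tcp(130)+[0,0,10],tool(rod()))
E
```

```text
delta [0.0, 0.0, 0.0] [-0.0005, 0.0009, -0.2122]
[[-0.132  0.764  0.632]
 [ 0.991  0.102  0.084]
 [ 0.     0.637 -0.771]] [484.96661022 166.0093075  242.7092746 ] [513.39871562 169.80296032 208.03617868]
delta [-0.6871, 0.0015, 0.0028] [0.3642, 0.0404, -0.2356]
```

>>> {"api": "send_rows", "payload": {"deltas": [[0, 0, 0, 0, 0, -0.02, 0.4], [0, 0, 0, 0, 0, -0.055, 0.4], [0, 0, 0, 0, 0, -0.09, 0.4], [0, 0, 0, 0, 0, -0.125, 0.4], [0, 0, 0, 0.01, 0, -0.16, 0.4], [-0.05, 0, 0, 0.035, 0.004, -0.19, 0.4], [-0.1, 0, 0, 0.065, 0.008, -0.21, 0.4], [-0.17, 0, 0, 0.1, 0.012, -0.225, 0.4], [-0.24, 0, 0, 0.135, 0.016, -0.2356, 0.4], [-0.31, 0, 0, 0.17, 0.02, -0.2356, 0.4], [-0.38, 0, 0, 0.205, 0.024, -0.2356, 0.4], [-0.45, 0, 0, 0.24, 0.028, -0.2356, 0.4], [-0.52, 0, 0, 0.275, 0.032, -0.2356, 0.4], [-0.59, 0, 0, 0.31, 0.036, -0.2356, 0.4], [-0.64, 0, 0, 0.34, 0.0404, -0.2356, 0.4], [-0.687, 0.0015, 0.003, 0.357, 0.0404, -0.2356, 0.4], [-0.687, 0.0015, 0.003, 0.364, 0.0404, -0.2356, 0.4], [-0.687, 0.0015, 0.003, 0.364, 0.0404, -0.2356, 0.4], [-0.687, 0.0015, 0.003, 0.364, 0.0404, -0.2356, 0.4]]}}

```text
t: 10.02
eef_pos: [485.0, 165.7, 253.3]
eef_rot: [[-0.133, 0.764, 0.631], [0.991, 0.103, 0.084], [-0.001, 0.637, -0.771]]
wrist_force: [0.7, 0.2, -2.4]
finger_gap: 0.692
```

```bash
python3 - <<'E'
from h import *
d=snap('wrist'); save('w3.png',d['frame']); C=cloud(d); np.savez('w3.npz',C=C,T=T_cw(d)); s=d['s']
for k in ('eef_pos','wrist_force','moment','finger_gap'): print(k,s[k])
# reel end seen: in tool frame
R=np.array(s['eef_rot']); q=(C-s['eef_pos'])@R
for (z0,z1) in ((-36,-26),):
    m=(q[...,2]>z0)&(q[...,2]<z1)&(abs(q[...,0])<36)&(abs(q[...,1])<45); p=q[m]; print(m.sum(),p.min(0).round(1),p.max(0).round(1),np.median(p,0))
    A=np.c_[p[:,:2],np.ones(len(p))]; print('plane',np.linalg.lstsq(A,p[:,2],rcond=None)[0])
    print(cv2.minEnclosingCircle(p[:,:2].astype(np.float32)))
delta(tcp(95),tool(rod()))
E
```

```text
eef_pos [485.04426143 165.72181469 253.27193689]
wrist_force [ 0.70969406  0.18104564 -2.38866378]
moment [-0.09210433  1.05197835 -0.01334545]
finger_gap 0.6923552745106852
14862 [-35.9 -31.7 -36. ] [ 36.   26.5 -26. ] [  0.2591137   -5.02695214 -30.71205203]
plane [-1.98840052e-03  3.17949617e-03 -3.07002625e+01]
((0.04673374071717262, -7.915651798248291), 36.020042419433594)
delta [-0.0002, 0.0009, -0.0005] [0.0009, -0.0072, 0.043]
```

View pics/w3.png

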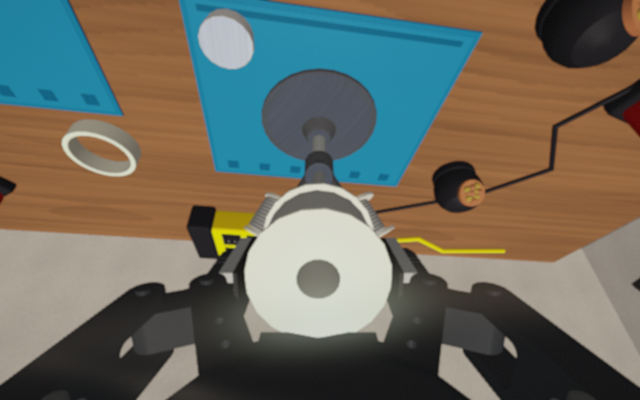

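The reel sits square in the jaws: its top plane is within 0.003 rad and 30.7 mm behind the TCP, with the bore at pixel (319,278). Checking the bore's offset in the tool frame.

```bash
python3 - <<'E'
from h import *
d=snap('wrist'); K=np.array(d['camera_matrix']);T=np.array(d['T_tool_cam'])
g=cv2.cvtColor(d['frame'],cv2.COLOR_RGB2GRAY)
# dark bore blob
roi=(g[255:305,290:350]<(int(g[240,319])+int(g[275,319]))//2).astype(np.uint8)
n,l,st,ce=cv2.connectedComponentsWithStats(roi); print(st,ce+[290,255])
def bp(u,v,z=-30.7):
    r=T[:3,:3]@np.linalg.inv(K)@[u,v,1]; return (T[:3,3]+r*(z-T[2,3])/r[2]).round(1)
i=1+np.argmax(st[1:,4]); x,y,w,h,_=st[i]
for u,v in [ce[i]+[290,255],(290+x,255+y+h/2),(290+x+w,255+y+h/2),(290+x+w/2,255+y),(290+x+w/2,255+y+h)]: print(bp(u,v))
E
```

```text
[[   0    0   60   50 1697]
 [   7    5   43   38 1303]] [[320.75250442 280.29522687]
 [317.86876439 278.46431312]]
[  0.6  -1.8 -30.7]
[ -7.9  -1.6 -30.7]
[  9.6  -1.6 -30.7]
[  0.8 -10.1 -30.7]
[  0.8   7.2 -30.7]
```

>>> {"api": "send_rows", "payload": {"deltas": [[0, 0.001, 0, 0.0004, -0.0056, 0.015, 0.4], [0, 0.001, 0, 0.0004, -0.0056, 0.03, 0.4], [0, 0.001, 0, 0.0004, -0.0056, 0.043, 0.4], [0, 0.001, 0, 0.0004, -0.0056, 0.05, 0.4], [0, 0.001, 0, 0.0004, -0.0056, 0.054, 0.4], [0, 0.001, 0, 0.0004, -0.0056, 0.054, 0.4], [0, 0.001, 0, 0.0004, -0.0056, 0.054, 0.4]]}}

```text
t: 10.7
eef_pos: [515.8, 168.7, 208.5]
eef_rot: [[-0.13, 0.764, 0.632], [0.992, 0.1, 0.083], [0.0, 0.637, -0.771]]
wrist_force: [0.1, 0.3, -2.1]
finger_gap: 0.694
```

```bash
cat >> h.py <<'E'
def rep(dv=None):
    s=sensors.read_state(); R=np.array(s['eef_rot']); dv=rod() if dv is None else dv
    Rt=tool(dv); b=s['eef_pos']+R@[.6,-1.65,15.]; q=Rt.T@(b-M)
    print('t',s['t'],'reel end: off rod line x,y',q[:2].round(2),'s',(41-q[2]).round(1),'ang',Ro.from_matrix(R.T@Rt).as_rotvec().round(3),'F tool',(R.T@s['wrist_force']).round(1),'M',(R.T@s['moment']).round(2),'gap',s['finger_gap'].round(3))
E
python3 -c "
from h import *
rep()"
```

```text
Traceback (most recent call last):
  File "h.py", line 37, in rep
    print('t',s['t'],'reel end: off rod line x,y',q[:2].round(2),'s',(41-q[2]).round(1),'ang',Ro.from_matrix(R.T@Rt).as_rotvec().round(3),'F tool',(R.T@s['wrist_force']).round(1),'M',(R.T@s['moment']).round(2),'gap',s['finger_gap'].round(3))
                                                                                                                                                                                                                        ^^^^^^^^^^^^^^^^^^^^^
AttributeError: 'float' object has no attribute 'round'
```

```bash
sed -i "s/s\['finger_gap'\].round(3)/round(s['finger_gap'],3)/" h.py; python3 -c "
from h import *
rep()"
```

```text
t 10.7 reel end: off rod line x,y [-0.86  0.37] s 83.7 ang [-0.     0.001 -0.002] F tool [ 0.3 -1.3  1.7] M [ 1.    0.04 -0.01] gap 0.694
```

>>> {"api": "send_rows", "payload": {"deltas": [[0, 0, 0, 0.0006, -0.0004, 0.003, 0.4], [0, 0, 0, 0.0006, -0.0004, 0.006, 0.4], [0, 0, 0, 0.0006, -0.0004, 0.009, 0.4], [0, 0, 0, 0.0006, -0.0004, 0.011, 0.4], [0, 0, 0, 0.0006, -0.0004, 0.013, 0.4], [0, 0, 0, 0.0006, -0.0004, 0.013, 0.4]]}}

```text
t: 11.2
eef_pos: [523.6, 170.3, 197.7]
eef_rot: [[-0.13, 0.765, 0.631], [0.992, 0.1, 0.083], [0.0, 0.637, -0.771]]
wrist_force: [-0.3, 0.2, -3.5]
finger_gap: 0.694
```

```bash
python3 - <<'E'
from h import *
rep()
d=snap('wrist'); save('w4.png',cv2.resize(d['frame'][150:350,200:440],None,fx=3,fy=3,interpolation=2))
E
```

```text
t 11.2 reel end: off rod line x,y [-0.26 -0.36] s 70.4 ang [-0.001  0.001 -0.002] F tool [ 0.3 -2.5  2.5] M [0.99 0.03 0.01] gap 0.694
```

View pics/w4.png

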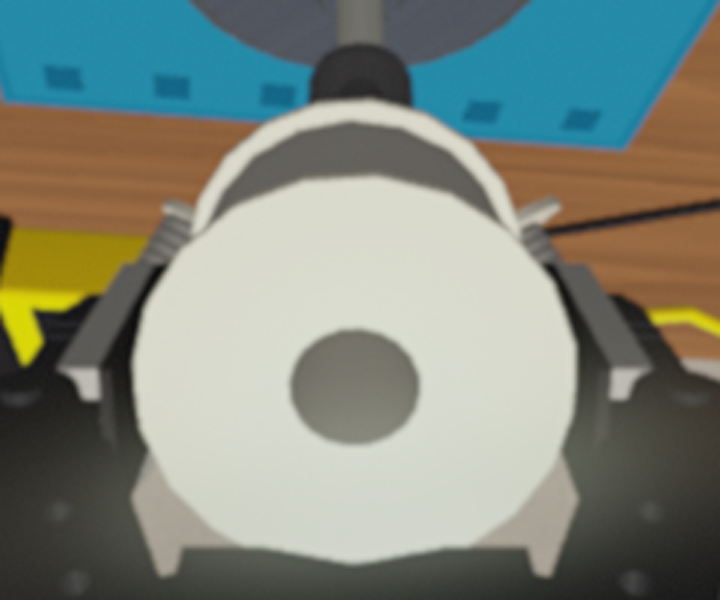

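No contact so far, and the lower end should be past the rod's tip. Carrying on gently.

>>> {"api": "send_rows", "payload": {"deltas": [[0, 0, 0, 0.0002, 0.0003, 0.004, 0.4], [0, 0, 0, 0.0002, 0.0003, 0.008, 0.4], [0, 0, 0, 0.0002, 0.0003, 0.012, 0.4], [0, 0, 0, 0.0002, 0.0003, 0.016, 0.4], [0, 0, 0, 0.0002, 0.0003, 0.02, 0.4], [0, 0, 0, 0.0002, 0.0003, 0.02, 0.4]]}}

```text
t: 11.75
eef_pos: [536.5, 172.1, 181.6]
eef_rot: [[-0.13, 0.765, 0.63], [0.992, 0.1, 0.083], [-0.0, 0.636, -0.772]]
wrist_force: [-0.7, 0.4, -3.3]
finger_gap: 0.693
```

```bash
python3 -c "
from h import *
rep()"
```

```text
t 11.75 reel end: off rod line x,y [-0.23 -0.67] s 49.7 ang [-0.002  0.002 -0.002] F tool [ 0.5 -2.6  2.1] M [ 1.03 -0.09 -0.04] gap 0.693
```

>>> {"api": "send_rows", "payload": {"deltas": [[0, 0, 0, 0.0002, 0.0006, 0.004, 0.4], [0, 0, 0, 0.0002, 0.0006, 0.009, 0.4], [0, 0, 0, 0.0002, 0.0006, 0.014, 0.4], [0, 0, 0, 0.0002, 0.0006, 0.019, 0.4], [0, 0, 0, 0.0002, 0.0006, 0.024, 0.4], [0, 0, 0, 0.0002, 0.0006, 0.028, 0.4], [0, 0, 0, 0.0002, 0.0006, 0.028, 0.4]]}}

```text
t: 12.33
eef_pos: [554.6, 174.5, 159.4]
eef_rot: [[-0.13, 0.766, 0.63], [0.992, 0.1, 0.082], [-0.0, 0.635, -0.773]]
wrist_force: [0.1, -0.7, -2.5]
finger_gap: 0.693
```

```bash
python3 - <<'E'
from h import *
rep()
d=snap('wrist'); save('w5.png',cv2.resize(d['frame'][150:350,200:440],None,fx=3,fy=3,interpolation=2))
E
```

```text
t 12.3333 reel end: off rod line x,y [-0.25 -0.75] s 20.9 ang [-0.003  0.002 -0.002] F tool [-0.7 -1.6  1.9] M [ 1.01  0.01 -0.04] gap 0.693
```

View pics/w5.png

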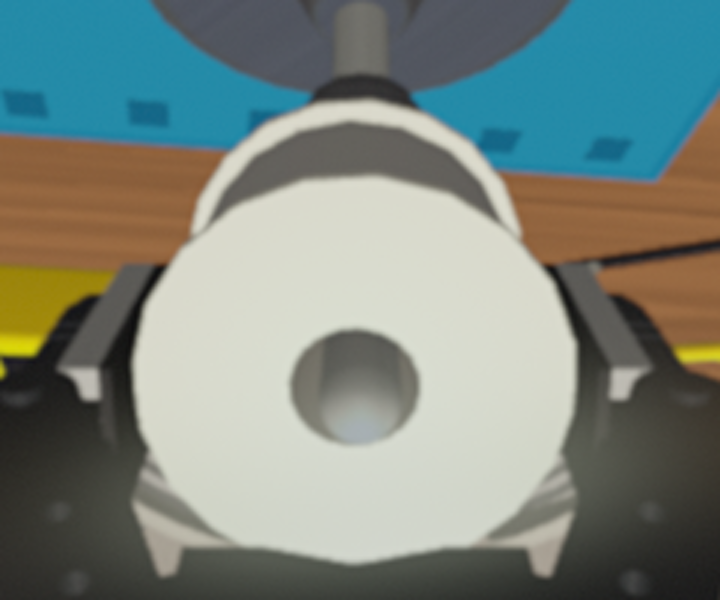

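The rod's domed end shows inside the bore, centred at crop (360,400). Lowering further.

>>> {"api": "send_rows", "payload": {"deltas": [[0, 0, 0, 0.0002, 0.0006, 0.004, 0.4], [0, 0, 0, 0.0002, 0.0006, 0.008, 0.4], [0, 0, 0, 0.0002, 0.0006, 0.012, 0.4], [0, 0, 0, 0.0002, 0.0006, 0.015, 0.4], [0, 0, 0, 0.0002, 0.0006, 0.017, 0.4], [0, 0, 0, 0.0002, 0.0006, 0.017, 0.4]]}}

```text
t: 12.88
eef_pos: [565.6, 176.1, 146.4]
eef_rot: [[-0.13, 0.766, 0.629], [0.992, 0.101, 0.082], [-0.001, 0.634, -0.773]]
wrist_force: [-0.6, 0.1, -3.8]
finger_gap: 0.696
```

```bash
python3 -c "
from h import *
rep()"
```

```text
t 12.8833 reel end: off rod line x,y [-0.14 -0.51] s 3.8 ang [-0.004  0.002 -0.002] F tool [ 0.2 -2.8  2.6] M [ 1.01 -0.03  0.04] gap 0.696
```

>>> {"api": "send_rows", "payload": {"deltas": [[0, 0, 0, 0, 0.0005, 0.001, 0.4], [0, 0, 0, 0, 0.0005, 0.002, 0.4], [0, 0, 0, 0, 0.0005, 0.003, 0.4], [0, 0, 0, 0, 0.0005, 0.004, 0.4], [0, 0, 0, 0, 0.0005, 0.004, 0.4]]}}

```text
t: 13.3
eef_pos: [568.6, 176.4, 143.6]
eef_rot: [[-0.13, 0.766, 0.629], [0.992, 0.101, 0.082], [-0.001, 0.635, -0.773]]
wrist_force: [-0.2, -0.0, -2.4]
finger_gap: 0.695
```

```bash
python3 -c "
from h import *
rep()"
```

```text
t 13.3 reel end: off rod line x,y [-0.15  0.01] s -0.3 ang [-0.004  0.002 -0.002] F tool [ 0.  -1.7  1.7] M [ 1.02 -0.06  0.  ] gap 0.695
```

>>> {"api": "send_rows", "payload": {"deltas": [[0, 0, 0, 0, 0, 0.0005, 0.4], [0, 0, 0, 0, 0, 0.001, 0.4], [0, 0, 0, 0, 0, 0.0015, 0.4], [0, 0, 0, 0, 0, 0.0015, 0.4]]}}

```text
t: 13.63
eef_pos: [569.6, 176.5, 143.2]
eef_rot: [[-0.13, 0.766, 0.63], [0.992, 0.1, 0.082], [-0.001, 0.635, -0.772]]
wrist_force: [-10.0, -2.8, 8.5]
finger_gap: 0.691
```

```bash
python3 -c "
from h import *
rep()"
```

```text
t 13.6333 reel end: off rod line x,y [-0.19  0.55] s -1.3 ang [-0.003  0.002 -0.002] F tool [ -1.5  -2.5 -13.1] M [ 1.37 -0.2  -0.  ] gap 0.691
```

About 13 N along the arm at s ≈ −1 mm: the reel is against the collar. Opening the fingers.

>>> {"api": "send_rows", "payload": {"deltas": [[0, 0, 0, 0, 0, -0.0005, 0.72], [0, 0, 0, 0, 0, -0.0005, 0.76], [0, 0, 0, 0, 0, -0.0005, 0.85], [0, 0, 0, 0, 0, -0.0005, 1], [0, 0, 0, 0, 0, -0.0005, 1], [0, 0, 0, 0, 0, -0.0005, 1]]}}

```text
t: 14.13
eef_pos: [569.4, 176.6, 143.6]
eef_rot: [[-0.13, 0.766, 0.63], [0.992, 0.1, 0.082], [-0.001, 0.635, -0.772]]
wrist_force: [0.2, 0.1, 0.2]
finger_gap: 0.995
```

```bash
python3 - <<'E'
from h import *
rep()
d=snap('wrist'); save('w6.png',d['frame']); C=cloud(d)
R=np.array(d['s']['eef_rot']); q=(C-d['s']['eef_pos'])@R
m=(q[...,2]>-36)&(q[...,2]<-24)&(np.hypot(q[...,0],q[...,1])<31); p=q[m]
print(m.sum(),np.median(p,0),np.linalg.lstsq(np.c_[p[:,:2],np.ones(len(p))],p[:,2],rcond=None)[0],cv2.minEnclosingCircle(p[:,:2].astype(np.float32)))
E
```

```text
t 14.1333 reel end: off rod line x,y [-0.15  0.75] s -0.8 ang [-0.003  0.002 -0.002] F tool [ 0.1  0.3 -0.1] M [ 0.64 -0.02 -0.01] gap 0.995
11375 [ -0.51913263  -8.06826803 -30.77673029] [ 8.66294216e-04  2.30478652e-03 -3.07096086e+01] ((0.5923588275909424, -6.003228187561035), 29.917081832885742)
```

View pics/w6.png

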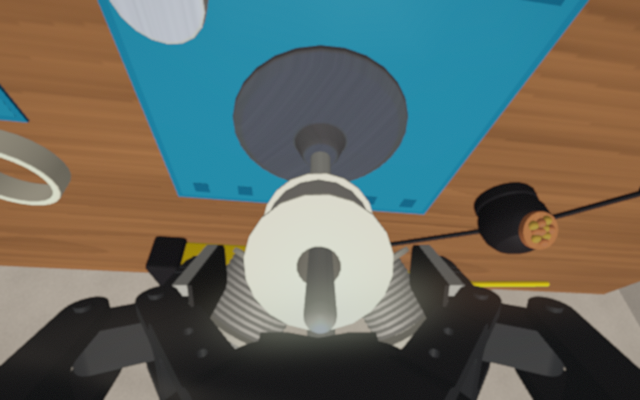

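The reel hangs on the rod, sagged about 4 mm by the bore's play, and the rod end shows at (318,325) with the fingers clear. Withdrawing along the arm.

>>> {"api": "send_rows", "payload": {"deltas": [[0, 0, 0, 0, 0, -0.01, 1], [0, 0, 0, 0, 0, -0.03, 1], [0, 0, 0, 0, 0, -0.06, 1], [0, 0, 0, 0, 0, -0.09, 1], [0, 0, 0, 0, 0, -0.12, 1], [0, 0, 0, 0, 0, -0.14, 1], [0, 0, 0, 0, 0, -0.14, 1], [0, 0, 0, 0, 0, -0.14, 1]]}}

```text
t: 14.85
eef_pos: [481.8, 165.6, 253.3]
eef_rot: [[-0.13, 0.764, 0.632], [0.991, 0.1, 0.083], [0.001, 0.638, -0.77]]
wrist_force: [0.3, -0.2, -0.4]
finger_gap: 1.002
```

```bash
python3 - <<'E'
from h import *
rep()
d=snap('wrist'); save('w7.png',d['frame']); C=cloud(d)
Rt=tool(rod()); q=(C-M)@Rt; q[...,2]=41-q[...,2]   # height above collar along the rod
m=(q[...,2]>38)&(q[...,2]<54)&(np.hypot(q[...,0],q[...,1])<36); p=q[m]
print('outer face s',np.median(p[:,2]),'tilt',np.linalg.lstsq(np.c_[p[:,:2],np.ones(len(p))],p[:,2],rcond=None)[0],cv2.minEnclosingCircle(p[:,:2].astype(np.float32)))
m=(q[...,2]>70)&(q[...,2]<85)&(np.hypot(q[...,0],q[...,1])<9); print('rod tip s',np.nanmax(q[m][:,2]),q[m].mean(0))
# gap at collar
dS=snap('side'); save('s3.png',cv2.resize(dS['frame'][100:220,220:380],None,fx=4.5,fy=4.5,interpolation=2))
E
```

```text
t 14.85 reel end: off rod line x,y [0.61 2.59] s 140.0 ang [ 0.001  0.001 -0.002] F tool [-0.3 -0.1  0.5] M [ 0.6   0.07 -0.  ] gap 1.002
outer face s 45.04396081111537 tilt [-1.63435401e-03 -4.15935404e-03  4.50214568e+01] ((-0.06709916144609451, -4.388672828674316), 30.10235595703125)
rod tip s 77.34768021312857 [ 0.35230401 -1.55001683 74.23870863]
```

View pics/s3.png

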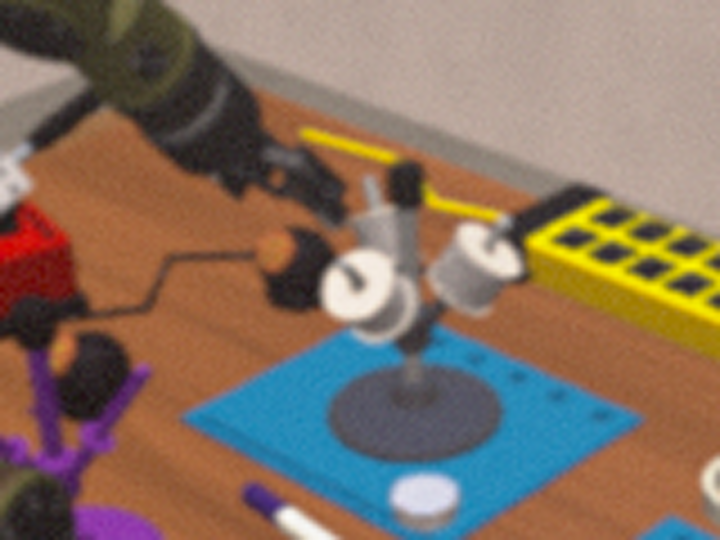

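The rod protrudes 32.3 mm beyond the reel's outer face, against 78 − 46 = 32 mm when home. All three reels hang and the gripper is clear, so I'm handing in.

```bash
python3 -c "
from h import *
print(manip.close_job())"
```

```text
the job is handed in; nothing more can be done
None
```

The loose reel hangs fully home on the tree's empty arm, and the job is handed in at about 15 s of the 72 s allowed. No verdict was reported.

- **Turning the tree:** I turned it by its knob by about 127°. I had asked for 129°. The empty arm now points about 8° off straight towards the robot.
- **The bent arm:** depth images showed the rod bent about 0.08 rad downwards. I held the reel to the real rod line and met no contact force while sliding it on. It touched the collar at about 13 N, and I let go there.
- **Last checks:**
  - The rod stands 32.3 mm out of the reel, against 32 mm expected when home.
  - The reel sits about 4 mm below the rod line, against 3 to 3.5 mm from its bore play.
  - It is about 0.08 rad off the arm's made axis (limit 0.25).
  - Both other reels are on their arms and the gripper is clear.
- **Not measured:** I only judged by eye that the bench items had not moved. The last picture showed the tin and marker in place but not the wooden block, and only part of the tape.

No check failed or disagreed.

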